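# Clamp the slide box on the parked tilting mixer

### The job

Get the slide box ready for mixing: push it along the ledge of the sloping mixer platform until its end is right up against the end stop, slide the clamp's arm down its bar until the pad rests on the box, and then screw the wing knob clockwise, half a turn or more, until the box is clamped tight. Let go, and leave the other things on the bench where they stand.

Things in the scene. Friction and masses are not known exactly. Their poses are not given: they have to be found in the camera images.
- slide_box_mid (a point): centre of the closed slide box, a plain box 40 x 90 x 32 mm, 0.09 kg, lying flat on the sloping platform with its long side along the ledge. Axes: x across its 40 mm width (uphill), y along its 90 mm length, z up out of its lid (normal to the platform).
- box_place (a point): where the box's centre must come: 16 mm above the mixer platform, box against ledge and end stop. Fixed to the mixer, which never moves. Axes: x uphill, y along the ledge to the end stop, z normal to the platform, which slopes 28 degrees, falling to the robot's left. From here the platform's surface spans x -26 to 102, y -137 to 57 mm, at z -16. The box starts 38 to 82 mm short of it along y.
- stop_face (a point): point on the face of the end stop that the box's +y end must touch, 7 mm above the platform; same axes as box_place. The aluminium end stop stands 14 mm and the ledge along the platform's low edge 12 mm above the platform's surface.
- knob_grip (a point): centre of the black wing knob at the upper end of the clamp's screw: 40 mm long (x), 10 mm thick (y), 26 mm high (z, outwards along the screw's axis, which is normal to the platform: it leans 28 degrees to the left). The arm's top lies 40 mm below this point at knob 0, 3 mm less per rad screwed in. The axis is 20 mm nearer the end stop than box_place and 1.5 mm uphill of it.
- pad_face (a point): centre of the underside of the clamp's round rubber pad (22 mm across, sprung: 2.5 N/mm, 12 mm of give) at the lower end of the screw, 68 mm below knob_grip along the screw's axis while unloaded. It must press on the box's lid, whose top is 31 mm above the platform.
- clamp_pad: the pad itself: a rubber disc, origin at the centre of its underside.
- clamp_arm (a joint): slide of the arm down its upright bar, m: 0 at the top, 0.062 lowest; starts at 0 to 0.022. The pad meets the lid at about 0.051 less 0.003 per rad of knob. About 4 N pushes it down, at the knob or on the arm; it stays where left. When the pad is pressed up, the arm tilts 1 degree (1.5 mm at the pad) and binds on the bar. The bar is 132 mm high, 85 mm uphill of the screw; the arm is 14 x 14 mm.
- clamp_knob (a joint): turn of the wing knob, rad: clockwise seen from above is positive and screws knob, spindle and pad down 3 mm per rad. Range -1.0 to 5.0, starts at -0.4 to 0.2; at 0 the wing points uphill. Friction 0.09 N m; it stays where left. After the pad rests on the box the first half rad takes up the arm's tilt, then the force grows by about 6.5 N per rad; over 8 N is tight.
- stain_bottle: bystander: small brown bottle with a white cap, 44 mm across, 98 mm high, standing on the bench to the left of the mixer; origin at its underside.
- sample_cup: bystander: screw-lid cup, 66 mm across and 68 mm high, to the left of the mixer; origin at its underside.
- timer: bystander: bench timer, 60 x 68 x 24 mm, to the left of the mixer; origin at its underside.
Things that resemble listed ones, but are neither listed nor needed, are in the scene too. What is shaped like the part that bears slide_box_mid but green or pink is not meant.

How it is judged:
By the outcome, as a careful person would: the job done as asked, in the order asked, and still so for the second after the job is handed in, with the robot touching nothing.
It also fails if it takes over 64 s, if anything falls off the work surface, if the arm or the gripper's body presses on something with over 40 N, if the wrist force passes 120 N, or if a joint passes its speed limit or range.

### The arm

A 6-joint arm with a two-finger parallel gripper is mounted at the origin on a cart in front of the work surface, level with it; the furniture and walls round the work are solid. World frame = base frame: x ahead of the robot, y to its left, z up, the work surface at z = 0. Lengths are in m, angles in degrees, forces in N, time in s.
With the tool pointing down it reaches from about 0.4 to 0.825 m from the base axis. Payload 7 kg.
Tool frame: the origin (TCP) lies on the centre line of the jaws, within the pads' length; the fingertips stand 22 mm ahead of it and the grasp point (between the pads) lies 3 mm ahead of it; z points along the fingers, y is the line along which they close (so a half turn about z gives the same grasp; the last joint's range is limited). The gripper opens to 88 mm and grips with 3 to 60 N. Pads are 19 mm wide; open, the fingers measure 130 mm over their backs; the gripper's body (78 mm by 193 mm) begins 47 mm behind the grasp point.
Start: joints at [-58.379, 20.546, 0.682, 0, -70.136, -16.507], TCP at [0.176, -0.652, 0.249] pointing down, gripper open.
Joint ranges: [-176.03, 176.03], [-82.01, 121.73], [-58.28, 71.71], [-173.87, 95.51], [-174.79, -0.11], [-173.66, 173.66]. Speed limits (degrees/s): [136.94, 136.94, 172.46, 180, 180, 180].

### API

Orientations are given as [roll, pitch, yaw] about the fixed x, y, z axes, in that order (R = Rz(yaw) Ry(pitch) Rx(roll)).
In Python, from plant import get_state, cams, r gives the robot as it stands.
- The arm moves only by the tool apply_moves, never from a script. Its argument "targets" is a list of rows, each an object with "dp": the shift along the world's x, y, z in m, a list of three; "yaw": the turn about the world's z in degrees. In form: [{"dp": [x, y, z], "yaw": yaw}, ...]. A call has 1 to 20 rows; each row is the pose to reach, as a shift and turn from the pose commanded when the call began; what a row does not reach only later rows make up. A row lasts 1/12 s, in which the tool goes at most 41.7 mm and 7.16 degrees, less where a joint would pass 70% of its speed; a pose out of reach is approached as far as the arm can. A call with a gripper value outside its range is refused whole. "grip" is the gripper command: -1 is fully open, 1 is shut, values between are in proportion, set as the call begins (left out, the last holds). The fingers move at their own pace and stop on an object; "squeeze" is the grip in N (left out, the last holds). Time passes only in rows, so rows that repeat a pose let the fingers close. It gives the time, the measured TCP pose, the force, the opening and the grip force at its end, in the units of the state.
- get_state(): the state, without advancing time (a new reading comes with each control period).
- cams.capture(name): name is "scene" or "top"; returns a dict with "image" (384x512x3 uint8, red, green, blue), "range_z" (384x512 float32, m along the optical axis (not along the pixel's ray), 0 where there is no reading), "fx", "fy", "cx", "cy" (pixels), "R" (3x3) and "t" (3): a world point X has camera coordinates R X + t. Camera axes: x right, y down, z forward; pixel columns grow to the right and rows downward; lengths in m; the calibration is good to about 2 mm. A picture is of the moment at which its call begins.
- r.close_job(): hands the job in; it is judged then, once.
The state is a dict: "time_s": time; "joints": joint angles; "qd": joint speeds; "joint_torque": joint torques, N m; "tcp_pos": TCP position; "eef_rot": TCP orientation; "contact_force": force on the tool from outside, world axes, zero at the start; "moment": the same for the moment, N m; "gripper_width": finger opening in m; "gripper_force": force on a finger pad.
Only numpy, scipy, OpenCV 4.12 (cv2) and the standard library are available. Lean on these libraries where they do the work, as an engineer would, in place of code of your own. Each camera call takes 0.05 s, during which the arm holds its last target. There are 200 camera calls.

## Working session

There is one attempt and no reset: what is moved stays moved. The work goes in short steps, Python scripts to look and compute and a tool call to move; the robot and the scene stay as the last step left them, time stands still between calls to the robot, and variables do not carry over. Pictures are saved under pics/ and viewed, at most 10 in all, crops included, and the job is handed in when it is done.

Besides the shell and the picture viewer there is one more tool, called as name([rows], argument=value, ...), one row to a line, values as JSON. apply_moves: Moves the arm, as the interface text tells. Its arguments: {"type":"object","properties":{"targets":{"type":"array","items":{"type":"object","properties":{"dp":{"type":"array","items":{"type":"number"}},"yaw":{"type":"number"}}}},"grip":{"type":"number"},"squeeze":{"type":"number"}},"required":["targets"]}

```bash
ls; mkdir -p pics; cat > h.py <<'E'
import numpy as np, cv2
from plant import get_state, cams, r
def cap(n):
    c=cams.capture(n); np.savez('pics/'+n+'.npz',**c); return c
def px(c,u,v,z=None):
    z=c['range_z'][v,u] if z is None else z
    return c['R'].T@(np.array([(u-c['cx'])/c['fx']*z,(v-c['cy'])/c['fy']*z,z])-c['t'])
def proj(c,X):
    p=c['R']@np.asarray(X)+c['t']; return p[0]/p[2]*c['fx']+c['cx'],p[1]/p[2]*c['fy']+c['cy']
E
python3 - <<'E'
from h import *
a=cap('scene');b=cap('top')
cv2.imwrite('pics/s1.png',a['image'][...,::-1]);cv2.imwrite('pics/t1.png',b['image'][...,::-1])
for c in(a,b): print(c['fx'],c['cx'],c['cy'],c['R'].round(3).tolist(),c['t'], -c['R'].T@c['t'])
print(get_state())
E
```

```text
pics
443.34308420335236 252.3526625143799 191.76745991578 [[-0.632, -0.775, 0.012], [-0.51, 0.404, -0.759], [0.583, -0.486, -0.651]] [0.46942781 0.30768473 1.10813454] [-0.19258861  0.77824475  0.94880939]
401.95835698033744 256.44445521038 196.59206401427954 [[-0.028, -1.0, 0.005], [-0.998, 0.027, -0.058], [0.058, -0.007, -0.998]] [0.18631927 0.51653965 1.28236438] [0.44650624 0.18101182 1.30914222]
{'time_s': 0.1, 'joints': array([-5.83786485e+01,  2.05858261e+01,  6.35528418e-01, -1.71199128e-02,
       -7.01356951e+01, -1.65055497e+01]), 'qd': array([ 0.02222713, -0.12080968,  0.09491219,  0.21213553,  0.05720337,
        0.06386492]), 'joint_torque': array([-2.33376806e-03, -5.84163594e+01,  2.93748862e+01,  7.01525465e+00,
        1.01779494e-02, -6.72638180e-05]), 'tcp_pos': array([ 0.17585646, -0.65124003,  0.24770873]), 'eef_rot': array([ 1.79912978e+02, -9.00208300e-03, -1.64890021e+02]), 'contact_force': array([-0.89325045, -0.18052457,  0.81280689]), 'moment': array([-0.00868818, -0.02750975,  0.00240879]), 'gripper_force': 0.0, 'gripper_width': 0.08769725125804533}
```

View pics/s1.png

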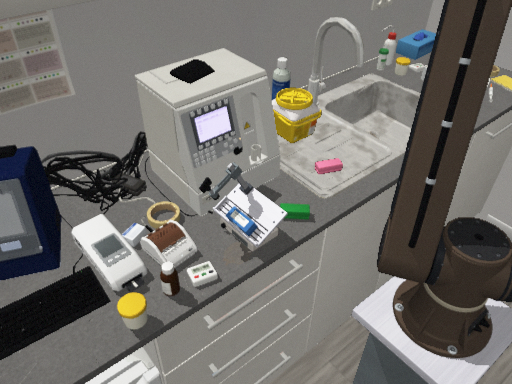

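View pics/t1.png

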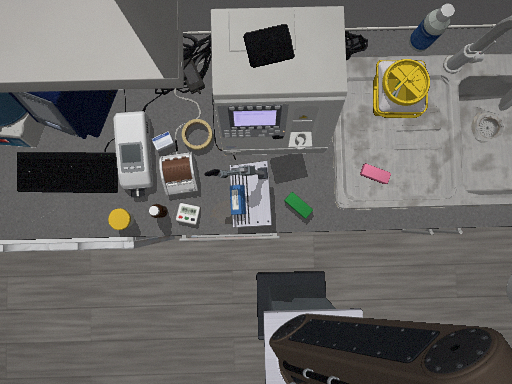

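The mixer is at scene (245,212) / top (250,195). The candidates are the blue box on the platform, top (238,200); the green one, top (298,205); and the pink one, top (376,173). The blue box fits because it lies on the sloping platform. I'll confirm this in one enlarged crop from both cameras.

```bash
python3 - <<'E'
from h import *
a=dict(np.load('pics/scene.npz'));b=dict(np.load('pics/top.npz'))
A=cv2.resize(a['image'][155:255,190:290],None,fx=4,fy=4,interpolation=cv2.INTER_CUBIC)
B=cv2.resize(b['image'][150:250,195:295],None,fx=4,fy=4,interpolation=cv2.INTER_CUBIC)
cv2.imwrite('pics/c1.png',np.hstack([A,B])[...,::-1])
# platform plane fit from top camera
P=[]
for v in range(150,240):
  for u in range(240,275):
    p=px(b,u,v); P.append(np.r_[u,v,p])
P=np.array(P)
for v in range(160,232,6): print(v,[tuple((px(b,u,v)*1000).round().astype(int)) for u in range(206,274,6)])
E
```

```text
160 [(np.int64(647), np.int64(334), np.int64(-2)), (np.int64(646), np.int64(314), np.int64(0)), (np.int64(646), np.int64(295), np.int64(-1)), (np.int64(646), np.int64(275), np.int64(-2)), (np.int64(646), np.int64(256), np.int64(-6)), (np.int64(645), np.int64(236), np.int64(-3)), (np.int64(644), np.int64(216), np.int64(-1)), (np.int64(643), np.int64(196), np.int64(2)), (np.int64(642), np.int64(177), np.int64(1)), (np.int64(643), np.int64(157), np.int64(-4)), (np.int64(642), np.int64(137), np.int64(-4)), (np.int64(641), np.int64(118), np.int64(4))]
166 [(np.int64(627), np.int64(334), np.int64(0)), (np.int64(627), np.int64(315), np.int64(-1)), (np.int64(626), np.int64(295), np.int64(1)), (np.int64(626), np.int64(275), np.int64(0)), (np.int64(617), np.int64(252), np.int64(61)), (np.int64(614), np.int64(233), np.int64(78)), (np.int64(596), np.int64(211), np.int64(205)), (np.int64(595), np.int64(194), np.int64(214)), (np.int64(597), np.int64(178), np.int64(189)), (np.int64(609), np.int64(159), np.int64(100)), (np.int64(607), np.int64(141), np.int64(108)), (np.int64(621), np.int64(118), np.
[... 4863 characters left out ...]
nt64(85)), (np.int64(446), np.int64(164), np.int64(93)), (np.int64(445), np.int64(146), np.int64(104)), (np.int64(445), np.int64(123), np.int64(-5))]
226 [(np.int64(431), np.int64(338), np.int64(-1)), (np.int64(431), np.int64(319), np.int64(-3)), (np.int64(430), np.int64(300), np.int64(-1)), (np.int64(430), np.int64(280), np.int64(0)), (np.int64(429), np.int64(260), np.int64(1)), (np.int64(429), np.int64(239), np.int64(52)), (np.int64(429), np.int64(220), np.int64(59)), (np.int64(427), np.int64(202), np.int64(-1)), (np.int64(427), np.int64(183), np.int64(0)), (np.int64(426), np.int64(163), np.int64(2)), (np.int64(426), np.int64(144), np.int64(0)), (np.int64(425), np.int64(124), np.int64(6))]
```

View pics/c1.png

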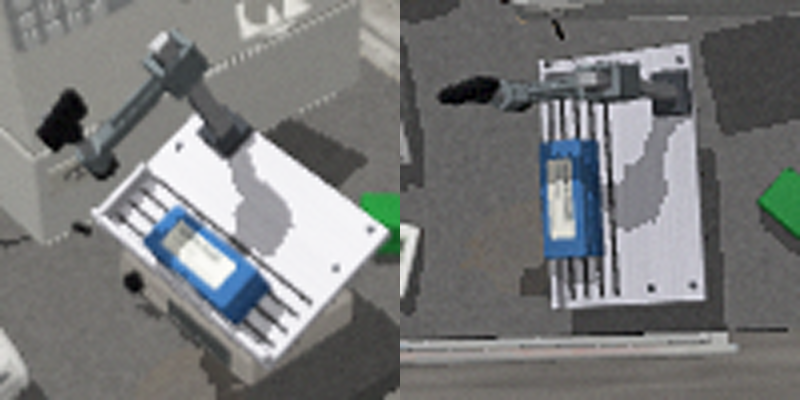

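The crop confirms the blue box on the sloping platform. It shows at crop (215,255) left and (570,200) right. The ledge is on the low left side, the end stop is at the far end, the black knob is at crop-right (468,90), and the bar is at (670,90). Green and pink are decoys. Next I'll fit the mixer pose.

```bash
cat >> h.py <<'E'
def mixR(yaw):
    s,c=np.sin(np.radians(28)),np.cos(np.radians(28))
    B=np.array([[0,1,0],[-c,0,s],[s,0,c]])   # columns: uphill, along, normal (yaw 0)
    return cv2.Rodrigues(np.array([0,0,yaw]))[0]@B
E
python3 - <<'E'
from h import *
from scipy.optimize import least_squares
a=dict(np.load('pics/scene.npz'));b=dict(np.load('pics/top.npz'))
# platform depth points in top cam (bare region right of the rails)
D=np.array([px(b,u,v) for v in range(196,222) for u in range(250,267)]); 
pts=[((102,57,-16),b,(267.0,161.2)),((102,-137,-16),b,(270.7,224.5)),((-26,-137,-10),b,(233.2,226.7)),
     ((102,-137,-16),a,(190+387/4,155+232/4))]
def f(p):
    R=mixR(p[3]); o=p[:3]; e=[]
    for L,c,q in pts: e+=list((np.array(proj(c,R@(np.array(L)/1000)+o))-q)*3)
    n=R[:,2]; d=(D-o)@n*1000+16
    return np.r_[e,np.clip(d,-6,6)*0.1]
s=least_squares(f,[.54,.22,.09,0.]);o=s.x[:3];R=mixR(s.x[3])
print(o,np.degrees(s.x[3]),s.fun[:8]/3, np.median((D-o)@R[:,2]*1000))
np.savez('mix.npz',o=o,R=R)
def loc(X): return (R.T@(np.asarray(X)-o)*1000).round(1)
# box: depth points with normal coordinate near lid
for n,c,(u0,u1,v0,v1) in(('top',b,(222,262,165,235)),('scene',a,(220,265,195,240))):
    Q=np.array([loc(px(c,u,v)) for v in range(v0,v1) for u in range(u0,u1)]); im=np.array([c['image'][v,u] for v in range(v0,v1) for u in range(u0,u1)]).astype(int)
    m=(abs(Q[:,2]-15)<7)&(im[:,2]-im[:,0]>50)&(abs(Q[:,0])<40); print(n,'box',m.sum(),np.percentile(Q[m],[1,50,99],axis=0).round(1).tolist())
for n,c,(u0,u1,v0,v1) in(('top',b,(202,225,165,180)),('scene',a,(196,214,175,195))):
    P=np.array([px(c,u,v) for v in range(v0,v1) for u in range(u0,u1)]);im=np.array([c['image'][v,u] for v in range(v0,v1) for u in range(u0,u1)]).astype(int)
    m=(P[:,2]>.12)&(im.max(1)<70); Q=np.array([loc(p) for p in P[m]]); print(n,'knob',m.sum(),np.percentile(Q,[2,50,98],axis=0).round(1).tolist(),P[m].mean(0))
# instrument front faces near knob heights
for v in (130,140,146,150,154): print(v,[px(b,u,v).round(3).tolist() for u in (215,235,260)])
print('projected bar top',proj(b,R@np.array([.0865,.02,.116])+o),'corner stop',proj(b,R@np.array([-.026,.057,-.002])+o))
E
```

```text
[0.56444742 0.23402133 0.0759348 ] 1.6013020522058898 [-0.01372348 -0.85617351 -0.0011963   0.45360285 -0.38150837  0.10643514
  0.38251791  0.02945791] -15.759905188187066
top box 191 [[-16.7, -96.6, 9.7], [11.1, -56.5, 14.6], [22.5, -10.3, 18.9]]
scene box 216 [[-15.5, -98.5, 9.3], [1.2, -62.0, 15.5], [21.1, -9.5, 19.7]]
top knob 89 [[-12.4, 9.7, 82.6], [6.1, 17.9, 140.2], [21.0, 26.8, 147.0]] [0.58075446 0.29117232 0.19556782]
scene knob 117 [[-15.5, 11.0, 114.6], [2.1, 16.2, 137.6], [20.0, 23.8, 148.9]] [0.56598187 0.30407284 0.20936501]
130 [[0.746, 0.302, -0.0], [0.696, 0.228, 0.212], [0.696, 0.158, 0.202]]
140 [[0.711, 0.302, 0.007], [0.68, 0.231, 0.153], [0.679, 0.158, 0.148]]
146 [[0.692, 0.303, 0.002], [0.668, 0.233, 0.122], [0.668, 0.158, 0.111]]
150 [[0.679, 0.304, 0.002], [0.661, 0.234, 0.093], [0.661, 0.158, 0.08]]
154 [[0.666, 0.304, -0.0], [0.661, 0.238, 0.017], [0.661, 0.157, 0.007]]
projected bar top (np.float64(241.3257593693314), np.float64(169.37507177611576)) corner stop (np.float64(228.25834979298625), np.float64(164.6874909667505))
```

```bash
cat >> h.py <<'E'
def tcp(L,tip=True):
    m=np.load('mix.npz'); return m['R']@(np.array(L)/1000)+m['o']+[0,0,.022 if tip else 0]
def tl():
    m=np.load('mix.npz'); s=get_state(); p=s['tcp_pos']-[0,0,.022]
    return (m['R'].T@(p-m['o'])*1000).round(1)
E
python3 - <<'E'
from h import *
p=get_state()['tcp_pos'];print(p)
for L in((-4,-128,-1),(-4,-58,-1),(1.5,20,150),(1.5,20,97)): print(L,tcp(L).round(4),(tcp(L)-p).round(4))
print(np.load('mix.npz')['R'].round(4))
E
```

```text
[ 0.17585646 -0.65124003  0.24770873]
(-4, -128, -1) [0.4364 0.2335 0.0952] [ 0.2606  0.8847 -0.1525]
(-4, -58, -1) [0.5064 0.2355 0.0952] [ 0.3305  0.8867 -0.1525]
(1.5, 20, 150) [0.5825 0.3036 0.2311] [ 0.4067  0.9549 -0.0166]
(1.5, 20, 97) [0.5832 0.2788 0.1843] [ 0.4073  0.93   -0.0634]
[[ 0.0247  0.9996 -0.0131]
 [-0.8826  0.0279  0.4693]
 [ 0.4695  0.      0.8829]]
```

apply_moves([
  {"dp": [0.29,0.45,0.02],"yaw": -13.5},
  {"dp": [0.29,0.45,0.02],"yaw": -13.5},
  {"dp": [0.29,0.45,0.02],"yaw": -13.5},
  {"dp": [0.29,0.45,0.02],"yaw": -13.5},
  {"dp": [0.29,0.45,0.02],"yaw": -13.5},
  {"dp": [0.29,0.45,0.02],"yaw": -13.5},
  {"dp": [0.29,0.45,0.02],"yaw": -13.5},
  {"dp": [0.29,0.45,0.02],"yaw": -13.5},
  {"dp": [0.29,0.45,0.02],"yaw": -13.5},
  {"dp": [0.29,0.45,0.02],"yaw": -13.5},
  {"dp": [0.29,0.45,0.02],"yaw": -13.5},
  {"dp": [0.29,0.45,0.02],"yaw": -13.5},
  {"dp": [0.29,0.45,0.02],"yaw": -13.5},
  {"dp": [0.26,0.885,0.0],"yaw": -13.5},
  {"dp": [0.26,0.885,0.0],"yaw": -13.5},
  {"dp": [0.26,0.885,0.0],"yaw": -13.5},
  {"dp": [0.26,0.885,0.0],"yaw": -13.5},
  {"dp": [0.26,0.885,0.0],"yaw": -13.5},
  {"dp": [0.26,0.885,0.0],"yaw": -13.5},
  {"dp": [0.26,0.885,0.0],"yaw": -13.5},
], grip=1, squeeze=20)

```text
time_s: 1.77
tcp_pos: [0.4451, 0.0909, 0.2552]
eef_rot: [180.0, 0.0, -178.4]
contact_force: [0.6, 0.5, -0.3]
gripper_width: 0.0005
gripper_force: 0.0
```

apply_moves([
  {"dp": [-0.009,0.143,-0.02],"yaw": 0},
  {"dp": [-0.009,0.143,-0.02],"yaw": 0},
  {"dp": [-0.009,0.143,-0.02],"yaw": 0},
  {"dp": [-0.009,0.143,-0.02],"yaw": 0},
  {"dp": [-0.009,0.143,-0.1],"yaw": 0},
  {"dp": [-0.009,0.143,-0.1],"yaw": 0},
  {"dp": [-0.009,0.143,-0.13],"yaw": 0},
  {"dp": [-0.009,0.143,-0.13],"yaw": 0},
  {"dp": [-0.009,0.143,-0.13],"yaw": 0},
])

```text
time_s: 2.52
tcp_pos: [0.4364, 0.2313, 0.1245]
eef_rot: [-179.8, -0.1, -178.4]
contact_force: [0.2, 1.1, 0.6]
gripper_width: 0.0008
gripper_force: 0.0
```

```bash
python3 - <<'E'
from h import *
print(get_state()['tcp_pos'],tl(),get_state()['contact_force'],get_state()['joints'])
a=cap('scene');b=cap('top')
A=cv2.resize(a['image'][140:260,180:300],None,fx=3.3,fy=3.3,interpolation=cv2.INTER_CUBIC)
B=cv2.resize(b['image'][150:250,195:295],(396,396),interpolation=cv2.INTER_CUBIC)
cv2.imwrite('pics/c2.png',np.hstack([A,B])[...,::-1])
E
```

```text
[0.43640431 0.23129512 0.12445506] [  11.7 -128.1   23.8] [0.18978803 1.11569446 0.62667717] [ 5.07867987e+01  1.06682503e+01 -3.12241768e+01  2.13217710e-02
 -4.83353559e+01 -1.39168521e+02]
```

View pics/c2.png

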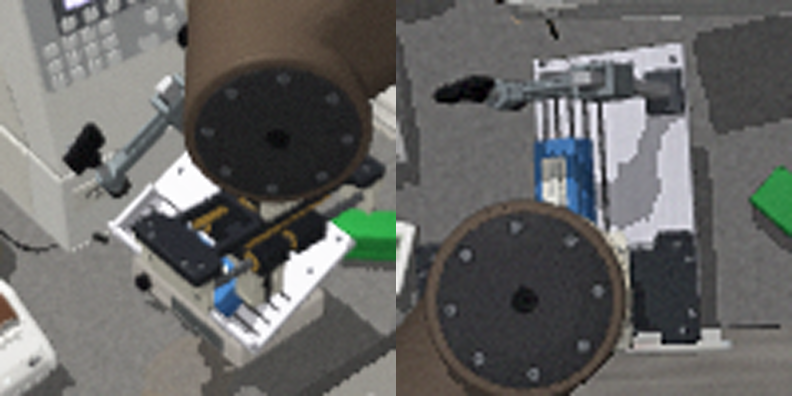

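The picture shows the closed gripper over the platform, just on the robot's side of the box. The box is untouched at crop-right (565,180), and the knob is clear at (465,90). I'll lower the gripper and push.

apply_moves([
  {"dp": [0,0.001,-0.015],"yaw": 0},
  {"dp": [0,0.001,-0.029],"yaw": 0},
  {"dp": [0,0.001,-0.029],"yaw": 0},
  {"dp": [0,0.001,-0.029],"yaw": 0},
])

```text
time_s: 2.95
tcp_pos: [0.4376, 0.2334, 0.0978]
eef_rot: [179.9, 0.1, -178.4]
contact_force: [0.6, 0.3, 0.4]
gripper_width: 0.0004
gripper_force: 0.0
```

apply_moves([
  {"dp": [0.008,0,0],"yaw": 0},
  {"dp": [0.014,0,0],"yaw": 0},
  {"dp": [0.018,0,0],"yaw": 0},
  {"dp": [0.021,0.0005,0],"yaw": 0},
  {"dp": [0.024,0.0005,0],"yaw": 0},
  {"dp": [0.027,0.0005,0],"yaw": 0},
  {"dp": [0.03,0.001,0],"yaw": 0},
  {"dp": [0.033,0.001,0],"yaw": 0},
  {"dp": [0.036,0.001,0],"yaw": 0},
  {"dp": [0.039,0.001,0],"yaw": 0},
  {"dp": [0.042,0.001,0],"yaw": 0},
  {"dp": [0.045,0.001,0],"yaw": 0},
  {"dp": [0.048,0.001,0],"yaw": 0},
  {"dp": [0.051,0.0015,0],"yaw": 0},
  {"dp": [0.054,0.0015,0],"yaw": 0},
  {"dp": [0.056,0.0015,0],"yaw": 0},
  {"dp": [0.058,0.0015,0],"yaw": 0},
  {"dp": [0.06,0.0015,0],"yaw": 0},
])

```text
time_s: 4.45
tcp_pos: [0.4972, 0.2346, 0.0962]
eef_rot: [180.0, 0.0, -178.4]
contact_force: [-0.5, 0.2, -1.8]
gripper_width: 0.0001
gripper_force: 0.3
```

```bash
cat > box.py <<'E'
from h import *
import sys
m=np.load('mix.npz');a=cap('scene')
H,W=a['range_z'].shape; U,V=np.meshgrid(np.arange(190,280),np.arange(175,245)); im=a['image'][V,U].astype(int)
z=a['range_z'][V,U]; C=np.stack([(U-a['cx'])/a['fx']*z,(V-a['cy'])/a['fy']*z,z],-1)-a['t']
Q=((C@a['R'])-m['o'])@m['R']*1000
k=(abs(Q[...,2]-15)<6)&(im[...,2]-im[...,0]>50)&(abs(Q[...,0])<40)
print('box',k.sum(),np.percentile(Q[k],[1,99],axis=0).round(1).tolist(),'tool',tl(),get_state()['contact_force'])
cv2.imwrite('pics/%s.png'%sys.argv[1],cv2.resize(a['image'][140:260,180:300],None,fx=4,fy=4,interpolation=cv2.INTER_CUBIC)[...,::-1])
E
python3 box.py b1
```

```text
box 16 [[-16.0, -57.2, 9.7], [-6.5, -41.1, 18.5]] tool [ -3.1 -66.9  -0.3] [-0.0078602  -0.49827309 -0.07591889]
```

apply_moves([
  {"dp": [0.002,0,0],"yaw": 0},
  {"dp": [0.004,0,0],"yaw": 0},
  {"dp": [0.006,0,0],"yaw": 0},
  {"dp": [0.007,0,0],"yaw": 0},
  {"dp": [0.008,0,0],"yaw": 0},
])

```text
time_s: 4.92
tcp_pos: [0.5051, 0.2346, 0.0962]
eef_rot: [180.0, 0.0, -178.4]
contact_force: [-0.6, 1.4, 1.1]
gripper_width: 0.0005
gripper_force: 0.6
```

apply_moves([
  {"dp": [0.001,0,0],"yaw": 0},
  {"dp": [0.002,0,0],"yaw": 0},
  {"dp": [0.002,0,0],"yaw": 0},
])

```text
time_s: 5.17
tcp_pos: [0.5071, 0.2346, 0.0962]
eef_rot: [180.0, 0.0, -178.4]
contact_force: [-0.1, 0.2, 0.4]
gripper_width: 0.0005
gripper_force: 0.1
```

```bash
python3 box.py b2
```

```text
box 12 [[-15.6, -43.8, 9.8], [-5.8, -30.6, 18.0]] tool [ -2.7 -57.3  -0.5] [-0.15584992  0.97600534 -0.16367679]
```

View pics/b2.png

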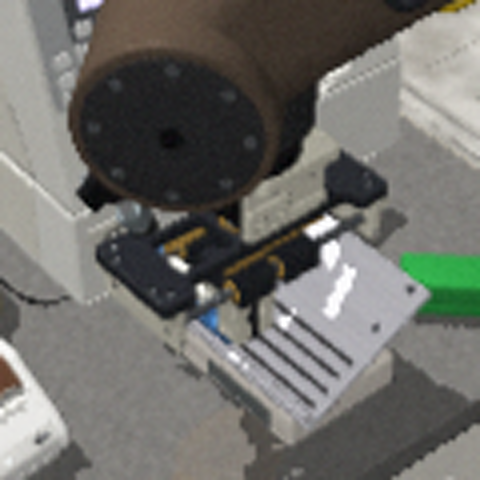

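The gripper hides most of the box. A blue sliver at (210,320) shows the box just ahead of the fingers, with no stop force yet. I'll continue in small steps.

apply_moves([
  {"dp": [0.001,0,0],"yaw": 0},
  {"dp": [0.002,0,0],"yaw": 0},
  {"dp": [0.002,0,0],"yaw": 0},
])

```text
time_s: 5.47
tcp_pos: [0.5084, 0.2345, 0.0961]
eef_rot: [-180.0, -0.1, -178.4]
contact_force: [-4.7, 1.3, 2.0]
gripper_width: 0.0005
gripper_force: 2.1
```

apply_moves([
  {"dp": [0.001,0,0],"yaw": 0},
  {"dp": [0.002,0,0],"yaw": 0},
  {"dp": [0.002,0,0],"yaw": 0},
])

```text
time_s: 5.72
tcp_pos: [0.5086, 0.2344, 0.0961]
eef_rot: [-180.0, -0.2, -178.4]
contact_force: [-13.7, 4.5, 9.6]
gripper_width: 0.0003
gripper_force: 7.4
```

apply_moves([
  {"dp": [-0.003,0,0],"yaw": 0},
  {"dp": [-0.01,0,0],"yaw": 0},
  {"dp": [-0.03,0,0],"yaw": 0},
  {"dp": [-0.06,0,0],"yaw": 0},
  {"dp": [-0.08,0,0.03],"yaw": 0},
  {"dp": [-0.08,0,0.07],"yaw": 0},
  {"dp": [-0.08,0,0.11],"yaw": 0},
  {"dp": [-0.1,-0.04,0.13],"yaw": 0},
  {"dp": [-0.1,-0.08,0.15],"yaw": 7},
  {"dp": [-0.1,-0.12,0.15],"yaw": 14},
  {"dp": [-0.1,-0.15,0.15],"yaw": 21},
  {"dp": [-0.1,-0.15,0.15],"yaw": 28},
])

```text
time_s: 6.72
tcp_pos: [0.4098, 0.0807, 0.247]
eef_rot: [-180.0, 0.1, -151.1]
contact_force: [-0.3, 0.1, -0.7]
gripper_width: 0.0004
gripper_force: 0.0
```

```bash
cat >> box.py <<'E'
b=cap('top')
A=cv2.resize(a['image'][155:255,190:290],(396,396),interpolation=cv2.INTER_CUBIC);B=cv2.resize(b['image'][150:250,195:295],(396,396),interpolation=cv2.INTER_CUBIC)
cv2.imwrite('pics/%s.png'%sys.argv[1],np.hstack([A,B])[...,::-1])
# black knob blobs, local frame
for n,c,(u0,u1,v0,v1) in(('top',b,(202,240,163,185)),('scene',a,(194,222,170,205))):
    U,V=np.meshgrid(np.arange(u0,u1),np.arange(v0,v1)); z=c['range_z'][V,U]; C=np.stack([(U-c['cx'])/c['fx']*z,(V-c['cy'])/c['fy']*z,z],-1)-c['t']
    Q=((C@c['R'])-m['o'])@m['R']*1000; k=(c['image'][V,U].max(-1)<75)&(Q[...,2]>60)&(abs(Q[...,0])<30)&(abs(Q[...,1]-20)<25); q=Q[k]
    if k.sum()>5:
        mm=np.median(q,0); w,v=np.linalg.eigh(np.cov(q[:,:2].T)); print(n,'knob',k.sum(),np.percentile(q,[2,50,98],axis=0).round(1).tolist(),'long dir',v[:,1].round(2))
E
python3 box.py b3
```

```text
box 205 [[-16.5, -46.3, 9.6], [20.6, 45.3, 20.1]] tool [ 200.5 -158.3   62. ] [-0.1121998   0.01467264  0.59806643]
top knob 100 [[-14.0, 9.4, 68.0], [6.8, 17.0, 137.4], [22.6, 26.3, 149.0]] long dir [-0.98 -0.2 ]
scene knob 163 [[-15.3, 10.0, 66.7], [3.2, 15.1, 129.5], [20.5, 22.4, 147.3]] long dir [-0.99 -0.11]
```

View pics/b3.png

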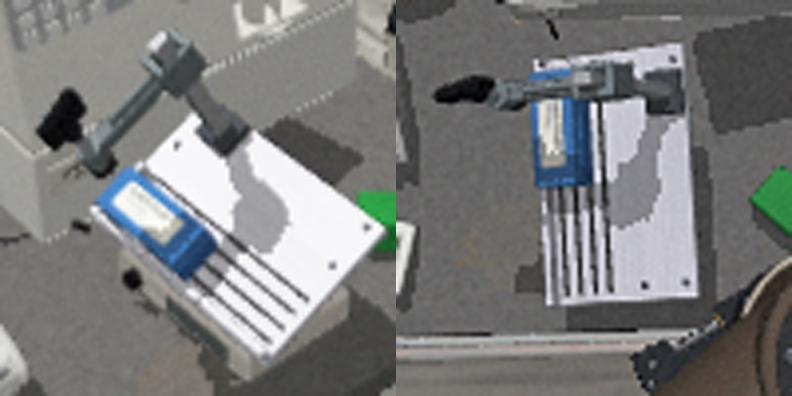

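The picture shows the box seated in the ledge/end-stop corner, with its length spanning y -46 to +45. The knob is at crop-left (62,118) and crop-right (463,90). Next I'll go above the knob with the jaws turned along the ledge.

```bash
python3 - <<'E'
from h import *
p=get_state()['tcp_pos']
for L in((-3,18,155),(-3,18,148),(-3,18,96)): print(L,tcp(L).round(4),(tcp(L)-p).round(4))
E
```

```text
(-3, 18, 155) [0.5803 0.3099 0.2334] [ 0.1696  0.2269 -0.0133]
(-3, 18, 148) [0.5804 0.3066 0.2272] [ 0.1697  0.2236 -0.0194]
(-3, 18, 96) [0.5811 0.2822 0.1813] [ 0.1704  0.1992 -0.0654]
```

apply_moves([
  {"dp": [0,0.02,0.03],"yaw": 7},
  {"dp": [0.02,0.05,0.04],"yaw": 14},
  {"dp": [0.05,0.08,0.04],"yaw": 21},
  {"dp": [0.08,0.11,0.04],"yaw": 28},
  {"dp": [0.11,0.14,0.04],"yaw": 35},
  {"dp": [0.14,0.17,0.04],"yaw": 42},
  {"dp": [0.16,0.2,0.04],"yaw": 49},
  {"dp": [0.17,0.228,0.04],"yaw": 56},
  {"dp": [0.17,0.228,0.03],"yaw": 62},
  {"dp": [0.17,0.228,0.01],"yaw": 62},
  {"dp": [0.17,0.228,0.0],"yaw": 62},
  {"dp": [0.17,0.228,-0.006],"yaw": 62},
  {"dp": [0.17,0.228,-0.006],"yaw": 62},
  {"dp": [0.17,0.228,-0.006],"yaw": 62},
])

```text
time_s: 7.98
tcp_pos: [0.581, 0.3127, 0.2405]
eef_rot: [-180.0, -0.0, -89.3]
contact_force: [0.1, 0.0, 1.2]
gripper_width: 0.0005
gripper_force: 0.0
```

apply_moves([
  {"dp": [0,-0.002,-0.0035],"yaw": 0},
  {"dp": [0,-0.0037,-0.007],"yaw": 0},
  {"dp": [0,-0.0056,-0.0105],"yaw": 0},
  {"dp": [0,-0.0075,-0.014],"yaw": 0},
  {"dp": [0,-0.0093,-0.0175],"yaw": 0},
  {"dp": [0,-0.0112,-0.021],"yaw": 0},
])

```text
time_s: 8.48
tcp_pos: [0.5812, 0.3012, 0.2195]
eef_rot: [-179.9, 0.0, -89.3]
contact_force: [-0.5, 0.6, 2.5]
gripper_width: 0.0003
gripper_force: 1.3
```

apply_moves([
  {"dp": [0,-0.002,-0.0035],"yaw": 0},
  {"dp": [0,-0.0037,-0.007],"yaw": 0},
  {"dp": [0,-0.0056,-0.0105],"yaw": 0},
  {"dp": [0,-0.0075,-0.014],"yaw": 0},
  {"dp": [0,-0.0085,-0.016],"yaw": 0},
])

```text
time_s: 8.9
tcp_pos: [0.581, 0.2925, 0.2027]
eef_rot: [-180.0, -0.0, -89.3]
contact_force: [1.2, -0.6, 2.1]
gripper_width: 0.0002
gripper_force: 1.2
```

```bash
python3 box.py b4
```

```text
box 172 [[-16.0, -45.7, 10.0], [20.5, 42.3, 19.6]] tool [ -2.   18.1 119.4] [0.60576879 0.84014263 0.96110615]
top knob 6 [[11.9, 12.9, 60.9], [21.3, 17.6, 63.3], [28.5, 26.6, 94.1]] long dir [-0.84 -0.54]
scene knob 100 [[-14.7, -4.2, 85.7], [0.6, 13.5, 115.4], [15.1, 22.9, 216.6]] long dir [-0.74  0.67]
```

View pics/b4.png

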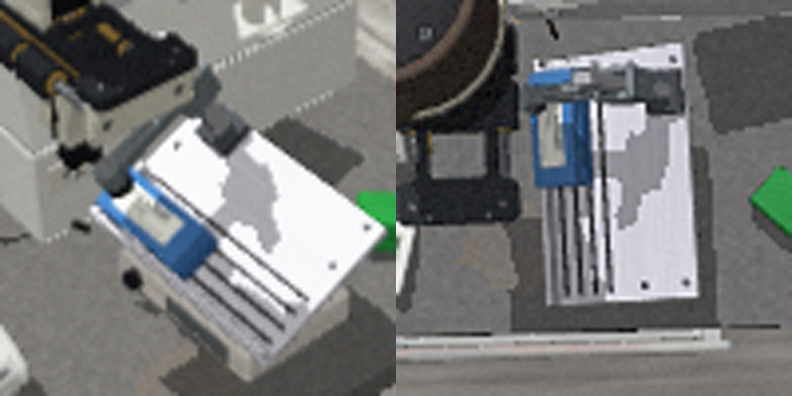

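The picture shows the arm slid partway down with the finger on the knob at crop-left (75,155). The pad is nearing the lid at (115,180). I'll continue.

apply_moves([
  {"dp": [0,-0.0012,-0.0022],"yaw": 0},
  {"dp": [0,-0.0023,-0.0044],"yaw": 0},
  {"dp": [0,-0.0035,-0.0066],"yaw": 0},
  {"dp": [0,-0.0047,-0.0088],"yaw": 0},
  {"dp": [0,-0.0053,-0.01],"yaw": 0},
  {"dp": [0,-0.0053,-0.01],"yaw": 0},
])

```text
time_s: 9.5
tcp_pos: [0.5809, 0.2873, 0.1928]
eef_rot: [180.0, -0.0, -89.3]
contact_force: [1.7, 0.7, 0.9]
gripper_width: 0.0002
gripper_force: 0.7
```

apply_moves([
  {"dp": [0,-0.0005,-0.0009],"yaw": 0},
  {"dp": [0,-0.0009,-0.0018],"yaw": 0},
  {"dp": [0,-0.0009,-0.0018],"yaw": 0},
])

```text
time_s: 9.75
tcp_pos: [0.5809, 0.2866, 0.1913]
eef_rot: [180.0, -0.0, -89.3]
contact_force: [1.0, 0.2, 1.9]
gripper_width: 0.0005
gripper_force: 1.0
```

apply_moves([
  {"dp": [0,-0.0005,-0.0009],"yaw": 0},
  {"dp": [0,-0.0009,-0.0018],"yaw": 0},
  {"dp": [0,-0.0009,-0.0018],"yaw": 0},
])

```text
time_s: 10.0
tcp_pos: [0.5809, 0.2856, 0.1895]
eef_rot: [180.0, -0.0, -89.2]
contact_force: [1.0, 0.2, 2.1]
gripper_width: 0.0006
gripper_force: 1.0
```

apply_moves([
  {"dp": [0,-0.0005,-0.0009],"yaw": 0},
  {"dp": [0,-0.0009,-0.0018],"yaw": 0},
  {"dp": [0,-0.0009,-0.0018],"yaw": 0},
])

```text
time_s: 10.25
tcp_pos: [0.5809, 0.2847, 0.1876]
eef_rot: [180.0, -0.0, -89.3]
contact_force: [1.2, 0.1, 2.3]
gripper_width: 0.0006
gripper_force: 1.0
```

apply_moves([
  {"dp": [0,-0.0005,-0.0009],"yaw": 0},
  {"dp": [0,-0.0009,-0.0018],"yaw": 0},
  {"dp": [0,-0.0009,-0.0018],"yaw": 0},
])

```text
time_s: 10.5
tcp_pos: [0.5809, 0.2838, 0.1858]
eef_rot: [180.0, -0.0, -89.3]
contact_force: [0.4, -0.1, 1.9]
gripper_width: 0.0003
gripper_force: 1.1
```

apply_moves([
  {"dp": [0,-0.0005,-0.0009],"yaw": 0},
  {"dp": [0,-0.0009,-0.0018],"yaw": 0},
  {"dp": [0,-0.0009,-0.0018],"yaw": 0},
])

```text
time_s: 10.75
tcp_pos: [0.5811, 0.2832, 0.1845]
eef_rot: [-180.0, 0.0, -89.2]
contact_force: [1.4, 1.2, 6.0]
gripper_width: 0.0005
gripper_force: 2.3
```

apply_moves([
  {"dp": [0,-0.0005,-0.0009],"yaw": 0},
  {"dp": [0,-0.0009,-0.0018],"yaw": 0},
  {"dp": [0,-0.0009,-0.0018],"yaw": 0},
])

```text
time_s: 11.0
tcp_pos: [0.5813, 0.2826, 0.1833]
eef_rot: [-179.9, 0.1, -89.2]
contact_force: [-0.2, 2.0, 8.0]
gripper_width: 0.0002
gripper_force: 3.6
```

```bash
python3 box.py b5
```

```text
box 165 [[-16.2, -44.8, 10.2], [19.8, 42.3, 20.2]] tool [-2.3 18.2 97.9] [-0.74449977  1.51519676  7.32742643]
scene knob 154 [[-15.4, -3.7, 63.9], [2.8, 13.7, 183.3], [22.2, 30.8, 196.2]] long dir [-0.77  0.64]
```

View pics/b5.png

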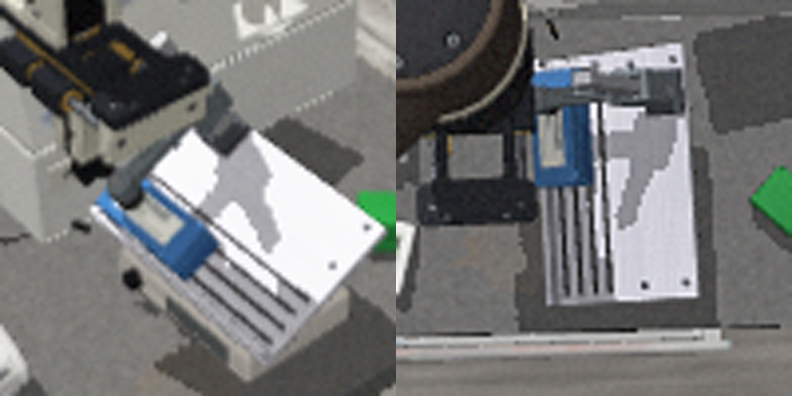

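The picture shows the pad on the lid at crop-left (125,195), with the box still in the corner. The push force rose from 2 to 8 N over the last millimetres. Now I'll lift, back off towards the robot and open. The far finger alone will then push the wing round, which keeps the gripper's body clear of the bar and the instrument.

apply_moves([
  {"dp": [0,0.001,0.003],"yaw": 0},
  {"dp": [0,0.002,0.01],"yaw": 0},
  {"dp": [0,0.003,0.03],"yaw": 0},
  {"dp": [0,0.003,0.05],"yaw": 0},
  {"dp": [-0.03,0.003,0.05],"yaw": 0},
  {"dp": [-0.06,0.003,0.05],"yaw": 0},
  {"dp": [-0.1,0.003,0.05],"yaw": 0},
  {"dp": [-0.14,0.003,0.06],"yaw": 0},
  {"dp": [-0.14,0.003,0.06],"yaw": 0},
  {"dp": [-0.14,0.003,0.06],"yaw": 0},
])

```text
time_s: 11.93
tcp_pos: [0.4393, 0.2853, 0.2436]
eef_rot: [-180.0, 0.1, -89.1]
contact_force: [1.0, 0.0, 0.5]
gripper_width: 0.0006
gripper_force: 0.0
```

```bash
python3 box.py b6
```

```text
box 168 [[-16.2, -44.8, 9.6], [20.6, 42.7, 19.9]] tool [  19.8 -122.6  153.9] [0.79487072 0.48764246 0.74994332]
top knob 71 [[-13.2, 13.0, 66.8], [6.0, 18.5, 91.7], [22.2, 25.5, 99.0]] long dir [-0.98 -0.22]
scene knob 102 [[-14.1, 10.8, 67.8], [3.4, 15.9, 88.1], [20.9, 22.6, 98.2]] long dir [-0.98 -0.2 ]
```

View pics/b6.png

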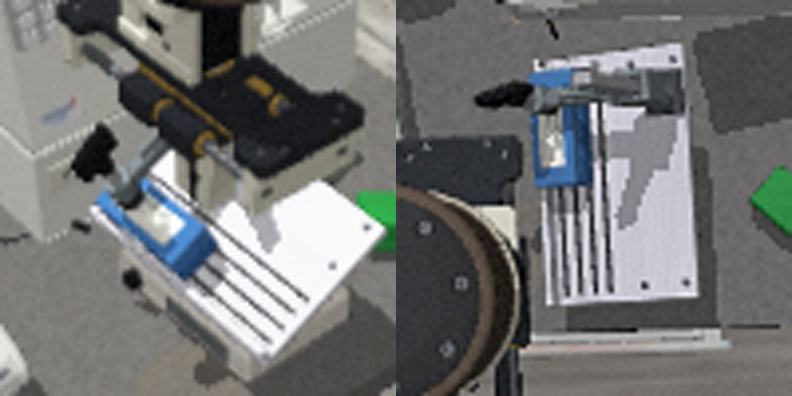

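The picture shows the pad resting on the box lid at (125,195) and the knob at (97,152). The wing is about -0.2 rad from uphill and the gripper is clear. I'll open and bring the far finger behind the wing's downhill end.

apply_moves([
  {"dp": [0,0,0],"yaw": 0},
  {"dp": [0,0,0],"yaw": 0},
  {"dp": [0,0,0],"yaw": 0},
  {"dp": [0,0,0],"yaw": 0},
  {"dp": [0.03,0,0],"yaw": 0},
  {"dp": [0.06,0,0],"yaw": 0},
  {"dp": [0.064,0,0],"yaw": 0},
  {"dp": [0.064,0,0],"yaw": 0},
  {"dp": [0.064,0,-0.02],"yaw": 0},
  {"dp": [0.064,0,-0.04],"yaw": 0},
  {"dp": [0.064,0,-0.06],"yaw": 0},
  {"dp": [0.064,0,-0.07],"yaw": 0},
  {"dp": [0.064,0,-0.08],"yaw": 0},
  {"dp": [0.064,0,-0.08],"yaw": 0},
], grip=-1)

```text
time_s: 13.2
tcp_pos: [0.504, 0.2846, 0.1607]
eef_rot: [179.9, -0.1, -89.3]
contact_force: [-0.0, 1.0, -0.2]
gripper_width: 0.0855
gripper_force: 0.0
```

```bash
cat > k.py <<'E'
from h import *
import sys
m=np.load('mix.npz')
s=get_state(); K=m['R']@np.array([.0025,.019,.084])+m['o']
print('K',K.round(4),'F-K',((s['tcp_pos']+[.0545,0,-.022]-K)*1000).round(1),s['contact_force'].round(1),s['moment'].round(2),s['time_s'],s['gripper_width'])
for n,(u0,u1,v0,v1) in(('top',(200,240,160,190)),('scene',(190,225,160,215))):
    c=cap(n)
    U,V=np.meshgrid(np.arange(u0,u1),np.arange(v0,v1)); z=c['range_z'][V,U]; C=np.stack([(U-c['cx'])/c['fx']*z,(V-c['cy'])/c['fy']*z,z],-1)-c['t']
    W=C@c['R']; Q=(W-m['o'])@m['R']*1000; q0=Q-np.array([2.5,19,82]); rad=np.hypot(q0[...,0],q0[...,1])
    k=(c['image'][V,U].max(-1)<75)&(abs(Q[...,2]-82)<18)&(rad<24); q=Q[k]
    if k.sum()>8:
        w,v=np.linalg.eigh(np.cov(q[:,:2].T)); d=v[:,1]; print(n,k.sum(),np.percentile(q,[2,50,98],axis=0).round(0).tolist(),'theta mod 180',round(np.degrees(np.arctan2(-d[1],d[0]))%180),'ratio',(w[1]/w[0]).round(1))
E
python3 k.py
```

```text
K [0.5824 0.2718 0.1513] F-K [-23.9  12.8 -12.5] [-0.   1.  -0.2] [0.02 0.14 0.06] 13.2 0.08551037342831705
```

apply_moves([
  {"dp": [0.004,-0.001,0],"yaw": 0},
  {"dp": [0.008,-0.001,0],"yaw": 0},
  {"dp": [0.01,0,0],"yaw": 0},
  {"dp": [0.012,0.001,0],"yaw": 0},
  {"dp": [0.014,0.003,0],"yaw": 0},
  {"dp": [0.016,0.005,0],"yaw": 0},
  {"dp": [0.018,0.006,-0.001],"yaw": 0},
  {"dp": [0.02,0.007,-0.001],"yaw": 0},
])

```text
time_s: 13.97
tcp_pos: [0.5216, 0.2895, 0.1598]
eef_rot: [179.6, -0.3, -89.4]
contact_force: [-15.2, -6.0, 5.5]
gripper_width: 0.0877
gripper_force: 7.3
```

```bash
python3 k.py
```

```text
K [0.5824 0.2718 0.1513] F-K [ -6.3  17.7 -13.4] [-15.2  -6.    5.5] [-2.25  5.4  -0.5 ] 13.9667 0.08769821301137824
scene 42 [[-15.0, 2.0, 67.0], [5.0, 13.0, 86.0], [13.0, 21.0, 98.0]] theta mod 180 152 ratio 23.5
```

apply_moves([
  {"dp": [-0.005,0,0],"yaw": 0},
  {"dp": [-0.02,0,0.005],"yaw": 0},
  {"dp": [-0.05,0,0.03],"yaw": 0},
  {"dp": [-0.08,0,0.05],"yaw": 0},
  {"dp": [-0.08,0,0.05],"yaw": 0},
])

```text
time_s: 14.48
tcp_pos: [0.4429, 0.2932, 0.2163]
eef_rot: [-179.7, 0.3, -89.2]
contact_force: [0.3, -0.9, -0.3]
gripper_width: 0.0875
gripper_force: 0.0
```

```bash
python3 k.py
```

```text
K [0.5824 0.2718 0.1513] F-K [-85.   21.4  43. ] [ 0.3 -0.9 -0.3] [ 0.06  0.17 -0.02] 14.4833 0.08753980086369921
top 56 [[-12.0, 13.0, 71.0], [9.0, 19.0, 93.0], [23.0, 24.0, 98.0]] theta mod 180 8 ratio 13.2
scene 102 [[-14.0, 12.0, 67.0], [3.0, 17.0, 88.0], [21.0, 24.0, 98.0]] theta mod 180 11 ratio 14.9
```

The knob turned about 20°, from -11° to +9°. The finger is thinner at the tip than assumed, about 14 mm. I'll continue stroke 1 with a corrected path.

apply_moves([
  {"dp": [0.03,0.001,0],"yaw": 0},
  {"dp": [0.055,0.001,-0.025],"yaw": 0},
  {"dp": [0.068,0.001,-0.05],"yaw": 0},
  {"dp": [0.072,0.001,-0.05],"yaw": 0},
  {"dp": [0.075,0.001,-0.05],"yaw": 0},
  {"dp": [0.078,0.0015,-0.05],"yaw": 0},
  {"dp": [0.081,0.0015,-0.05],"yaw": 0},
  {"dp": [0.084,0.0015,-0.05],"yaw": 0},
  {"dp": [0.087,0.0005,-0.051],"yaw": 0},
  {"dp": [0.09,-0.0015,-0.051],"yaw": 0},
  {"dp": [0.094,-0.002,-0.051],"yaw": 0},
])

```text
time_s: 15.5
tcp_pos: [0.5367, 0.291, 0.1608]
eef_rot: [179.9, 0.1, -89.2]
contact_force: [-7.7, 5.8, -1.3]
gripper_width: 0.0878
gripper_force: 3.5
```

apply_moves([
  {"dp": [0.004,0,0],"yaw": 0},
  {"dp": [0.008,0,-0.001],"yaw": 0},
  {"dp": [0.012,-0.001,-0.001],"yaw": 0},
  {"dp": [0.014,-0.003,-0.001],"yaw": 0},
  {"dp": [0.014,-0.005,-0.002],"yaw": 0},
  {"dp": [0.014,-0.007,-0.002],"yaw": 0},
  {"dp": [0.014,-0.009,-0.002],"yaw": 0},
])

```text
time_s: 16.08
tcp_pos: [0.5538, 0.2843, 0.1616]
eef_rot: [-179.7, 0.3, -89.1]
contact_force: [-3.7, 8.2, 5.8]
gripper_width: 0.0874
gripper_force: 5.2
```

```bash
python3 k.py
```

```text
K [0.5824 0.2718 0.1513] F-K [ 25.9  12.5 -11.7] [-3.7  8.2  5.8] [3.01 1.4  0.45] 16.0833 0.08741222340997432
scene 30 [[-14.0, 14.0, 82.0], [-6.0, 35.0, 91.0], [2.0, 38.0, 99.0]] theta mod 180 59 ratio 3.1
```

apply_moves([
  {"dp": [0,-0.002,-0.001],"yaw": 0},
  {"dp": [0,-0.004,-0.002],"yaw": 0},
  {"dp": [0,-0.006,-0.002],"yaw": 0},
  {"dp": [-0.001,-0.007,-0.002],"yaw": 0},
])

```text
time_s: 16.52
tcp_pos: [0.5546, 0.2783, 0.1607]
eef_rot: [-179.5, 0.4, -89.1]
contact_force: [1.3, 9.2, 4.5]
gripper_width: 0.0876
gripper_force: 4.6
```

apply_moves([
  {"dp": [0,0.005,0],"yaw": 0},
  {"dp": [0,0.02,0.01],"yaw": 0},
  {"dp": [0,0.02,0.04],"yaw": 0},
  {"dp": [-0.02,0.02,0.06],"yaw": 0},
  {"dp": [-0.06,0.02,0.06],"yaw": 0},
  {"dp": [-0.1,0.02,0.06],"yaw": 0},
  {"dp": [-0.12,0.02,0.06],"yaw": 0},
  {"dp": [-0.12,0.02,0.06],"yaw": 0},
  {"dp": [-0.12,0.02,0.06],"yaw": 0},
])

```text
time_s: 17.27
tcp_pos: [0.4312, 0.2946, 0.2182]
eef_rot: [-179.9, 0.1, -89.1]
contact_force: [0.4, -0.0, 0.5]
gripper_width: 0.0877
gripper_force: 0.0
```

```bash
python3 k.py
```

```text
K [0.5824 0.2718 0.1513] F-K [-96.7  22.9  45. ] [ 0.4 -0.   0.5] [0.09 0.03 0.03] 17.2667 0.087711099340181
top 89 [[-3.0, 2.0, 66.0], [8.0, 19.0, 87.0], [16.0, 37.0, 94.0]] theta mod 180 117 ratio 19.2
scene 63 [[-5.0, 1.0, 69.0], [4.0, 13.0, 88.0], [14.0, 32.0, 95.0]] theta mod 180 117 ratio 11.7
```

θ is now 117°. I'll push the same end further, as the gripper still clears the bar, before switching ends.

apply_moves([
  {"dp": [0.04,0,0],"yaw": 0},
  {"dp": [0.08,0,0],"yaw": 0},
  {"dp": [0.115,0,0],"yaw": 0},
  {"dp": [0.12,0,-0.03],"yaw": 0},
  {"dp": [0.12,0,-0.06],"yaw": 0},
  {"dp": [0.12,-0.005,-0.06],"yaw": 0},
  {"dp": [0.12,-0.01,-0.06],"yaw": 0},
  {"dp": [0.12,-0.014,-0.06],"yaw": 0},
  {"dp": [0.12,-0.017,-0.06],"yaw": 0},
  {"dp": [0.119,-0.019,-0.061],"yaw": 0},
  {"dp": [0.118,-0.021,-0.061],"yaw": 0},
  {"dp": [0.117,-0.023,-0.062],"yaw": 0},
  {"dp": [0.116,-0.025,-0.062],"yaw": 0},
  {"dp": [0.115,-0.026,-0.062],"yaw": 0},
])

```text
time_s: 18.53
tcp_pos: [0.5497, 0.2718, 0.1588]
eef_rot: [-179.5, 0.4, -89.1]
contact_force: [3.0, 9.3, 0.5]
gripper_width: 0.0874
gripper_force: 4.1
```

apply_moves([
  {"dp": [0,0.008,0],"yaw": 0},
  {"dp": [0,0.03,0.01],"yaw": 0},
  {"dp": [0,0.03,0.04],"yaw": 0},
  {"dp": [-0.02,0.03,0.06],"yaw": 0},
  {"dp": [-0.06,0.03,0.06],"yaw": 0},
  {"dp": [-0.1,0.025,0.06],"yaw": 0},
  {"dp": [-0.12,0.025,0.06],"yaw": 0},
  {"dp": [-0.12,0.025,0.06],"yaw": 0},
  {"dp": [-0.12,0.025,0.06],"yaw": 0},
])

```text
time_s: 19.28
tcp_pos: [0.4263, 0.2935, 0.2167]
eef_rot: [-179.9, 0.1, -89.1]
contact_force: [1.6, 1.2, 0.6]
gripper_width: 0.0878
gripper_force: 0.0
```

```bash
python3 k.py
```

```text
K [0.5824 0.2718 0.1513] F-K [-101.6   21.7   43.5] [1.6 1.2 0.6] [ 0.03  0.06 -0.03] 19.2833 0.08777370386854849
top 78 [[-8.0, 7.0, 66.0], [7.0, 19.0, 87.0], [23.0, 31.0, 94.0]] theta mod 180 146 ratio 19.9
scene 75 [[-11.0, 7.0, 66.0], [3.0, 15.0, 82.0], [16.0, 24.0, 94.0]] theta mod 180 151 ratio 16.1
```

θ is about 148°. Stroke 2 goes on the other end.

apply_moves([
  {"dp": [0.03,0,0],"yaw": 0},
  {"dp": [0.065,-0.008,0],"yaw": 0},
  {"dp": [0.074,-0.008,-0.02],"yaw": 0},
  {"dp": [0.074,-0.008,-0.05],"yaw": 0},
  {"dp": [0.075,-0.008,-0.06],"yaw": 0},
  {"dp": [0.079,-0.008,-0.06],"yaw": 0},
  {"dp": [0.083,-0.008,-0.06],"yaw": 0},
  {"dp": [0.087,-0.008,-0.06],"yaw": 0},
  {"dp": [0.09,-0.008,-0.061],"yaw": 0},
  {"dp": [0.093,-0.007,-0.061],"yaw": 0},
  {"dp": [0.096,-0.006,-0.062],"yaw": 0},
  {"dp": [0.099,-0.005,-0.062],"yaw": 0},
  {"dp": [0.102,-0.004,-0.062],"yaw": 0},
])

```text
time_s: 20.47
tcp_pos: [0.5242, 0.2885, 0.1512]
eef_rot: [179.5, -0.1, -89.3]
contact_force: [-18.9, 3.7, -5.5]
gripper_width: 0.0875
gripper_force: 9.5
```

apply_moves([
  {"dp": [-0.006,0.001,0],"yaw": 0},
  {"dp": [-0.03,0.002,0.01],"yaw": 0},
  {"dp": [-0.06,0.004,0.04],"yaw": 0},
  {"dp": [-0.1,0.004,0.062],"yaw": 0},
  {"dp": [-0.102,0.004,0.062],"yaw": 0},
  {"dp": [-0.102,0.004,0.062],"yaw": 0},
])

```text
time_s: 20.97
tcp_pos: [0.4265, 0.2947, 0.2187]
eef_rot: [-179.7, 0.3, -89.1]
contact_force: [-0.1, -0.2, -1.0]
gripper_width: 0.0875
gripper_force: 0.0
```

```bash
python3 k.py
```

```text
K [0.5824 0.2718 0.1513] F-K [-101.3   22.9   45.4] [-0.1 -0.2 -1. ] [ 0.06  0.07 -0.01] 20.9667 0.08749750027229058
top 55 [[-8.0, 11.0, 66.0], [9.0, 19.0, 87.0], [23.0, 28.0, 93.0]] theta mod 180 22 ratio 12.2
scene 95 [[-12.0, 10.0, 65.0], [4.0, 17.0, 81.0], [21.0, 26.0, 92.0]] theta mod 180 21 ratio 23.2
```

θ is about 201°, so the knob has turned about 212°. I'll add a little more for a safe clamping margin, then check.

apply_moves([
  {"dp": [0.04,-0.004,0],"yaw": 0},
  {"dp": [0.075,-0.004,-0.03],"yaw": 0},
  {"dp": [0.084,-0.004,-0.062],"yaw": 0},
  {"dp": [0.09,-0.004,-0.064],"yaw": 0},
  {"dp": [0.094,-0.004,-0.064],"yaw": 0},
  {"dp": [0.098,-0.004,-0.064],"yaw": 0},
  {"dp": [0.101,-0.004,-0.064],"yaw": 0},
  {"dp": [0.104,-0.004,-0.064],"yaw": 0},
  {"dp": [0.107,-0.0045,-0.064],"yaw": 0},
])

```text
time_s: 21.82
tcp_pos: [0.5281, 0.2872, 0.1483]
eef_rot: [179.3, -0.2, -89.3]
contact_force: [-19.2, 5.2, -7.3]
gripper_width: 0.0873
gripper_force: 8.3
```

apply_moves([
  {"dp": [-0.006,0.001,0],"yaw": 0},
  {"dp": [-0.03,0.002,0.01],"yaw": 0},
  {"dp": [-0.06,0.004,0.04],"yaw": 0},
  {"dp": [-0.1,0.004,0.062],"yaw": 0},
  {"dp": [-0.13,-0.02,0.08],"yaw": 0},
  {"dp": [-0.13,-0.06,0.09],"yaw": 0},
  {"dp": [-0.13,-0.1,0.09],"yaw": 0},
  {"dp": [-0.13,-0.14,0.09],"yaw": 0},
  {"dp": [-0.13,-0.16,0.09],"yaw": 0},
  {"dp": [-0.13,-0.16,0.09],"yaw": 0},
])

```text
time_s: 22.65
tcp_pos: [0.4037, 0.1258, 0.243]
eef_rot: [-179.8, 0.1, -89.3]
contact_force: [-0.2, 0.3, -1.2]
gripper_width: 0.0876
gripper_force: 0.0
```

```bash
python3 k.py; python3 box.py b7
```

```text
K [0.5824 0.2718 0.1513] F-K [-124.2 -145.9   69.7] [-0.2  0.3 -1.2] [-0.    0.19 -0.  ] 22.65 0.08758171830051668
top 70 [[-9.0, 4.0, 65.0], [8.0, 19.0, 83.0], [19.0, 34.0, 90.0]] theta mod 180 49 ratio 15.3
scene 90 [[-9.0, 4.0, 65.0], [4.0, 17.0, 81.0], [18.0, 31.0, 90.0]] theta mod 180 47 ratio 17.7
box 172 [[-16.3, -45.1, 10.0], [20.5, 42.1, 20.0]] tool [ 156.5 -162.7   80.1] [-0.41560029  0.48136867 -0.20855247]
top knob 74 [[-7.1, 4.1, 62.7], [8.2, 20.5, 83.0], [18.9, 34.3, 88.7]] long dir [-0.65  0.76]
scene knob 93 [[-8.7, 5.0, 60.9], [4.1, 17.0, 78.9], [18.3, 32.9, 89.8]] long dir [-0.67  0.74]
```

View pics/b7.png

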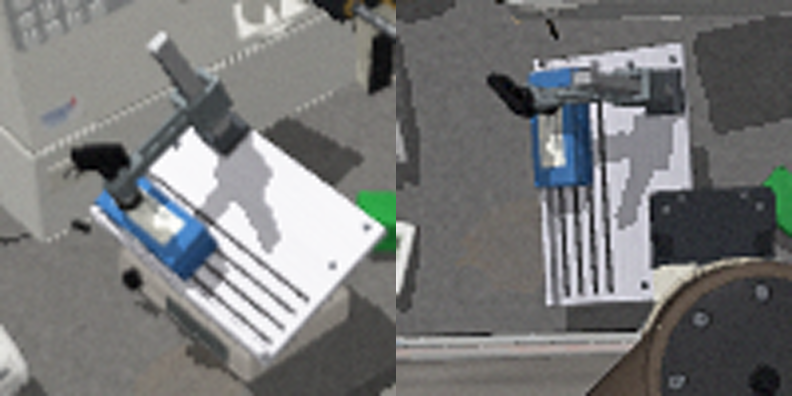

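The last picture shows the box in the ledge/end-stop corner with the pad on its lid at crop-left (125,195). The wing is turned about 228° (zero at uphill), so it has moved about 240°. The knob has sunk about 8 mm, and the robot is clear and touching nothing. I'll hand in.

```bash
python3 -c "
from plant import r
print(r.close_job())"
```

```text
the job is handed in; nothing more can be done
None
```

I handed the job in at about 23 s: the box is against the end stop and the pad is on its lid. The knob is screwed clockwise about 240°, an estimated 20 N of clamping judged from its roughly 8 mm of sink, and the gripper is clear.

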